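# Release the eccentric stop and push the slide carriage home

### The arm

A 7-joint arm with a two-finger parallel gripper is mounted at the origin on the work surface. World frame = base frame: x ahead of the robot, y to its left, z up, the work surface at z = 0. Lengths are in m, angles in rad, forces in N, time in s.
With the tool pointing down it reaches from about 0.35 to 0.775 m from the base axis. Payload 3.1 kg.
Tool frame: the origin (TCP) lies midway between the tips of the shut fingers; the grasp point (between the pads) lies 19 mm behind it; z points along the fingers, y is the direction in which the jaws open and shut (so a half turn about z gives the same grasp; the last joint's range is limited). The gripper opens to 85 mm and grips with 20 to 120 N. Pads are 22 mm wide; open, the fingers measure 114 mm over their backs; the gripper's body (76 mm by 85 mm) begins 54 mm behind the grasp point. The pads swing forward as they close: fully open they stand 13 mm farther back than shut.
Start: joints at [-1.239, 0.311, 0.014, 1.512, -0.004, 1.319, -0.027], TCP at [0.201, 0.512, 0.231] pointing down, gripper open.
Joint ranges: [-2.7, 2.7], [-0.3, 1.91], [-1.27, 1.3], [0.12, 2.57], [-1.44, 4.58], [0.2, 2.03], [-3.05, 3.05]. Speed limits (rad/s): [2.79, 2.79, 3.14, 3.14, 3.14, 3.14, 3.14].

### API

Orientations are given as a unit quaternion [x, y, z, w].
In Python, from plant import arm gives the robot as it stands. The module is installed in compiled form; this text tells all that it offers.
- The arm moves only by the tool carry_out, never from a script. Its argument "increments" is a list of rows, each an object of numbers: "x", "y", "z": the shift along the tool's x, y, z in mm; "roll": the turn about the tool's z in rad. A call has 1 to 12 rows; each row shifts and turns the commanded pose from where the row before left it, along the tool's axes as they then stand; what a row does not reach is not made up. A row lasts 1/12 s, in which the tool goes at most 41.7 mm and 7.16 degrees, less where a joint would pass 70% of its speed; a pose out of reach is approached as far as the arm can. A call with a gripper value outside its range is refused whole. "jaw" is the finger opening in mm, from 0 to 85.4, set as the call begins (left out, the last holds). The fingers move at their own pace and stop on an object; "force" is the grip in N (left out, the last holds). Time passes only in rows, so rows that do not move let the fingers close. It gives the time, the measured TCP pose, the force and the opening at its end, in the units of the state.
- arm.observe(): the state, without advancing time (a new reading comes with each control period).
- arm.read_camera(name): name is "scene" or "side" or "wrist"; returns a dict with "img" (420x560x3 uint8, red, green, blue), "range_z" (420x560 float32, m along the optical axis (not along the pixel's ray), 0 where there is no reading), "fx", "fy", "cx", "cy" (pixels), "k1" (the pictures are not rectified: a ray, as slopes to the right and down, at radius r is drawn at 1 + k1 r^2 times it, then the intrinsics apply), "T" (4x4, takes a point from camera to world coordinates); the wrist camera has in their place "mount" (4x4, takes a point from camera to tool coordinates, whose origin is the TCP and whose axes are the flange's). Camera axes: x right, y down, z forward; pixel columns grow to the right and rows downward; lengths in m; the calibration is good to about 2 mm. A picture is of the moment at which its call begins: read the wrist's pose just before it.
- arm.hand_in(): hands the job in, once; it reports no verdict.
The state is a dict: "t": time; "joint_positions": joint angles; "qd": joint speeds; "joint_efforts": joint torques, N m; "tcp_pos": TCP position; "eef_rot": TCP orientation; "contact_force": force on the tool from outside, world axes, zero at the start; "wrist_torque": the same for the moment, N m; "grip_width": opening from 0.0 (shut) to 1.0 (fully open).
Only numpy, scipy, OpenCV 4.12 (cv2) and the standard library are available. Lean on these libraries where they do the work, as an engineer would, in place of code of your own. Each camera call takes 0.05 s, during which the arm holds its last target.

### The job

Load the slide reader on the bench: with the slide carriage still drawn back, push the knob of the eccentric cam round until the cam is at its low point (its lever pointing straight at the index pin), then push the carriage by its upright tab fully home into the reader and move clear. Only push with the outside of the fingers: do not take the knob or the tab between them, do not push the carriage in while the cam is not low, and leave the bottle, the jar and the slide box where they stand.

Things in the scene. Friction and masses are not known exactly. Their poses are not given: they have to be found in the camera images.
- reader: Fixed slide reader on the bench (place and yaw vary). Origin on the bench under the carriage's centre line; x forward (the way the carriage is pushed), y left, z up. Grey base 10 mm thick: x -160..90, y -60..60, and a cam pad x -85..85, y 60..165 mm. White hood x -30..90, y -60..60, 80 mm high; the carriage enters its mouth, which faces -x.
- index_pin (a point): Top of a steel pin, 8 mm thick, 26 mm above the bench, on the cam pad at x 76, y 110 mm in the reader's frame. The lever points at it when the cam is at its low point.
- cam_pivot (a point): Vertical axis of the eccentric cam, in the reader's frame at x 0, y 110, z 35 mm. The cam is a flat steel disc of radius 34 mm, centre 20 mm off the pivot (z 18..32 mm), with a flat lever 14 mm wide on top (z 32..38 mm), from the pivot out over the disc's high lobe to 68 mm.
- cam_knob (a point): Middle (z 60 mm) of the upright black knob on the cam's lever: cylinder 16 mm in diameter, z 38..82 mm, axis 60 mm from the pivot, turning with the cam on the side of its high lobe. Pushing it sideways takes about 4 to 5 N.
- cam (a joint): Cam angle in rad, counter-clockwise seen from above. 0 = low point: lobe, lever and knob point along the reader's +x, away from the roller, towards the index pin. Near pi the high lobe faces the roller. Limits -0.8 and 2.85, no stop at 0; starts at 1.5 to 2.7, so it is turned clockwise. Stiff: stays where it is left.
- carriage (a joint): Carriage travel in m along the reader's +x: 0 = drawn fully back, 0.052 = fully home against its end stop. Starts between 0 and 0.009; pushing takes about 3 N and it stays where it is left. With the high lobe facing the roller it is blocked at about 0.014; it has the full travel only with the cam near its low point.
- push_tab (a point): Middle of the near (-x) face of the carriage's upright aluminium tab, z 52 mm. Tab: 70 mm wide across y, 8 mm thick, z 24..72 mm, at the near edge of the carriage plate (110 x 88 mm, top at z 24 mm, with three glass slides lying on it). In the reader's frame at x = -0.145 m + carriage travel, y 0.
- roller (a point): Centre of the follower roller (18 mm in diameter, z 17..34 mm) on a flat arm at the carriage's left; it meets the cam disc. In the reader's frame at x = -0.077 m + carriage travel, y 110 mm.
- oil_bottle: Bystander: small amber bottle, 32 mm in diameter, 70 mm high, loose, origin at its base centre. The three bystanders stand beside the reader, in varying order.
- stain_jar: Bystander: jar, 48 mm in diameter, 60 mm high, loose, origin at its base centre.
- slide_box: Bystander: closed plain grey slide box, 80 x 34 x 30 mm (x, y, z), loose, origin at its underside's centre.

How it is judged:
On the way, in this order (a step that is already met when the one before it is completed fails the run):
1. the cam is at its low point (within 0.25 rad) while the carriage is still drawn back (travel under 20 mm) (value of joint cam between -0.25 and 0.25 rad and value of joint carriage below 0.02 m), for 0.2 s.
2. the carriage is fully home (within 3 mm of its end stop) with the cam still at its low point (value of joint cam between -0.25 and 0.25 rad and value of joint carriage above 0.049 m), for 0.2 s.
At the end, for the whole second after the job is handed in: The carriage stands within 3 mm of fully home, the cam within 0.25 rad of its low point, both at rest; the bottle, jar and slide box are within 20 mm of where they stood (all of step 2 and velocity of joint carriage between -0.005 and 0.005 m/s and velocity of joint cam between -0.05 and 0.05 rad/s and distance of each of oil_bottle, stain_jar, slide_box from where it was at the start of the episode below 0.02 m); the robot touches nothing.
It fails at once if the carriage is pushed in past 20 mm while the cam is more than 0.45 rad off its low point (value of joint carriage above 0.02 m and (value of joint cam above 0.45 rad or value of joint cam below -0.45 rad)).
It fails at once if the knob is taken between the fingers (horizontal distance between the grasp point and cam_knob below 0.01 m and height (world z) of the grasp point below 0.082 m).
It fails at once if the tab is taken between the fingers (x of the grasp point in the frame of push_tab between -0.001 and 0.009 m and y of the grasp point in the frame of push_tab between -0.035 and 0.035 m and z of the grasp point in the frame of push_tab below 0.02 m).
It fails at once if the bottle, the jar or the slide box is lifted or shifted by more than 20 mm (distance of any of oil_bottle, stain_jar, slide_box from where it was at the start of the episode above 0.02 m).
It also fails if it takes over 54 s, if anything falls off the work surface, if the arm or the gripper's body presses on something with over 40 N, if the wrist force passes 120 N, or if a joint passes its speed limit or range.

## Working session

There is one attempt and no reset: what is moved stays moved. The work goes in short steps, Python scripts to look and compute and a tool call to move; the robot and the scene stay as the last step left them, time stands still between calls to the robot, and variables do not carry over. Pictures are saved under pics/ and viewed, and the job is handed in when it is done.

Besides the shell and the picture viewer there is one more tool, called after "Emit:" as a command line: name --argument value ..., lists and objects as JSON in quotes. carry_out: Moves the arm, as the interface text tells. Its arguments: {"type":"object","properties":{"increments":{"type":"array"},"jaw":{"type":"number"},"force":{"type":"number"}},"required":["increments"]}

```bash
mkdir -p pics
cat > h.py <<'E'
import numpy as np, cv2
from plant import arm
from scipy.spatial.transform import Rotation as R
def cam(n):
    s=arm.observe(); c=arm.read_camera(n)
    if n=='wrist':
        T=np.eye(4);T[:3,:3]=R.from_quat(s['eef_rot']).as_matrix();T[:3,3]=s['tcp_pos'];c['T']=T@c['mount']
    return c
def rays(c,uv):
    uv=np.atleast_2d(np.float64(uv))
    xd=np.stack([(uv[:,0]-c['cx'])/c['fx'],(uv[:,1]-c['cy'])/c['fy']],1);x=xd.copy()
    for _ in range(30): x=xd/(1+c['k1']*(x**2).sum(1,keepdims=True))
    return x
def atz(c,uv,z):
    x=rays(c,uv);d=np.c_[x,np.ones(len(x))]@c['T'][:3,:3].T;o=c['T'][:3,3]
    return o+d*((z-o[2])/d[:,2])[:,None]
def bydepth(c,uv):
    uv=np.atleast_2d(uv);x=rays(c,uv);r=np.array([c['range_z'][int(v),int(u)] for u,v in uv])
    return np.c_[x*r[:,None],r]@c['T'][:3,:3].T+c['T'][:3,3]
def proj(c,P):
    P=np.atleast_2d(P);Q=(P-c['T'][:3,3])@c['T'][:3,:3];x=Q[:,:2]/Q[:,2:]
    x=x*(1+c['k1']*(x**2).sum(1,keepdims=True));return np.c_[x[:,0]*c['fx']+c['cx'],x[:,1]*c['fy']+c['cy']]
E
python3 - <<'E'
from h import *
print(arm.observe())
for n in ['scene','side','wrist']:
    c=cam(n);cv2.imwrite(f'pics/{n}0.png',c['img'][:,:,::-1]);print(n,c['fx'],c['k1'],c['T'])
    import pickle;pickle.dump(c,open(f'{n}0.pkl','wb'))
E
```

```text
{'t': 0.0, 'joint_positions': array([-1.23868509,  0.31172155,  0.01400219,  1.51311076, -0.00439047,
        1.31919782, -0.02717429]), 'qd': array([ 4.85702992e-04, -5.84938875e-05,  1.58006171e-03,  3.52521294e-04,
       -3.74202660e-04, -3.09566308e-04, -1.68138224e-04]), 'joint_efforts': array([ 4.73738728e-04, -3.79912305e+01,  1.46496277e-01, -2.30587900e+01,
        1.23165178e-02,  1.37497840e-02, -3.80847780e-06]), 'tcp_pos': array([0.20056388, 0.51131698, 0.23020169]), 'eef_rot': array([ 1.85772523e-01,  9.82592042e-01, -1.19147665e-03, -1.69248064e-04]), 'contact_force': array([-0.42748171,  0.57162071, -0.38602744]), 'wrist_torque': array([-0.0827695 ,  0.01769542,  0.0176283 ]), 'grip_width': 1.000693317048887}
scene 423.495409115004 -0.09599303593634645 [[ 0.76919408  0.44757313 -0.45609075  0.90446331]
 [ 0.63895413 -0.54857083  0.53926586 -0.49945407]
 [-0.00883717 -0.70622117 -0.70793613  0.65712226]
 [ 0.          0.          0.          1.        ]]
side 466.81392998856677 -0.05331461899969553 [[-0.95950223 -0.18652845  0.21109859  0.36212276]
 [-0.28133059  0.59608082 -0.75202444  0.64158344]
 [ 0.01444214 -0.78095761 -0.62441704  0.65695761]
 [ 0.          0.          0.          1.        ]]
wrist 356.1826066535732 -0.08319054038533062 [[ 0.3650158   0.88286578  0.29548517  0.12523339]
 [ 0.93099405 -0.34488589 -0.11959852  0.5417667 ]
 [-0.00368077  0.31875028 -0.94783158  0.37319819]
 [ 0.          0.          0.          1.        ]]
```

View pics/scene0.png

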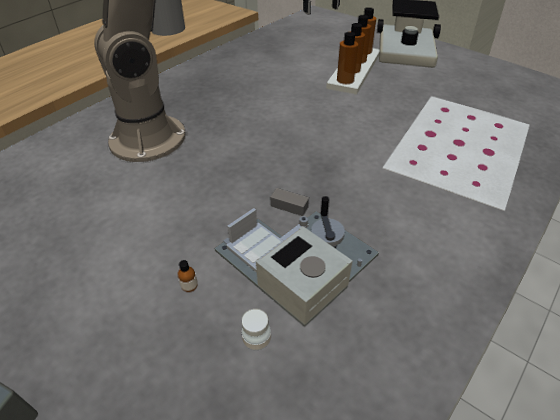

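View pics/side0.png

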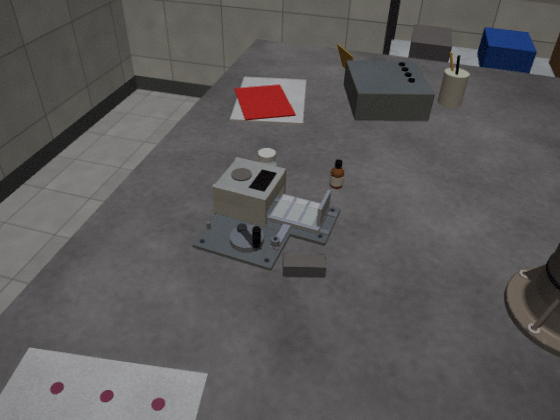

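View pics/wrist0.png

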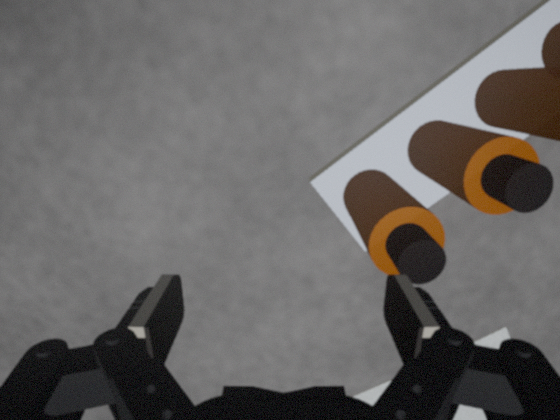

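Run:
```python
import cv2
a=cv2.imread('pics/scene0.png')[175:355,165:390];cv2.imwrite('pics/s_c.png',cv2.resize(a,None,fx=3.3,fy=3.3,interpolation=cv2.INTER_CUBIC))
a=cv2.imread('pics/side0.png')[140:290,190:360];cv2.imwrite('pics/d_c.png',cv2.resize(a,None,fx=4,fy=4,interpolation=cv2.INTER_CUBIC))
```

```text
(no output)
```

View pics/s_c.png

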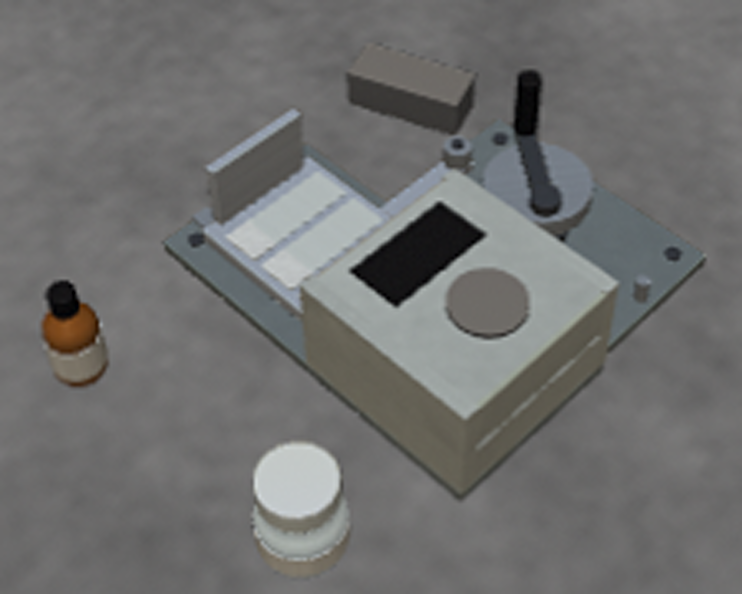

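View pics/d_c.png

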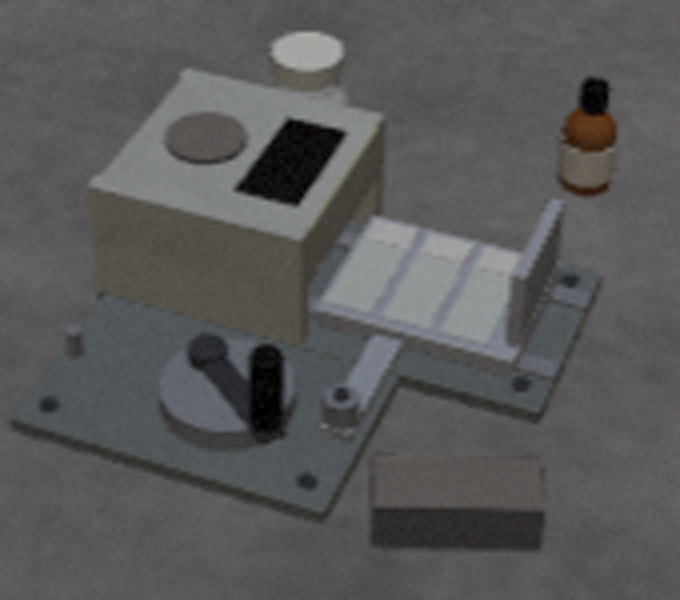

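```bash
cat > fit.py <<'E'
from h import *
import pickle
from scipy.optimize import least_squares
S=pickle.load(open('scene0.pkl','rb'));D=pickle.load(open('side0.pkl','rb'))
def fs(p): p=np.float64(p); return (p+.5)/3.3-.5+[165,175]
def fd(p): p=np.float64(p); return (p+.5)/4-.5+[190,140]
s={(-30,60,80):(452,172),(90,60,80):(616,287),(90,-60,80):(462,415),(-30,-60,80):(302,288),(-160,-60,10):(165,245),(90,-60,10):(462,490),(85,165,10):(705,258),(76,110,26):(643,281)}
d={(90,60,80):(92,183),(90,-60,80):(185,72),(-30,-60,80):(383,115),(-30,60,80):(303,240),(85,165,10):(13,422),(-85,165,10):(322,517),(-160,60,10):(540,418),(-160,-60,10):(602,280),(76,110,26):(72,330)}
def w(p,q):
    q=np.atleast_2d(q)/1000.;c,s_=np.cos(p[2]),np.sin(p[2])
    return np.c_[p[0]+c*q[:,0]-s_*q[:,1],p[1]+s_*q[:,0]+c*q[:,1],q[:,2]]
def res(p,full=False):
    a=proj(S,w(p,list(s)))-fs(list(s.values()));b=proj(D,w(p,list(d)))-fd(list(d.values()))
    return (a,b) if full else np.r_[a.ravel(),b.ravel()]
p=min((least_squares(res,[.5,.05,y]) for y in(-2,-1,0,1,2,3)),key=lambda r:r.cost).x
if __name__=='__main__':
    print(p);print(np.round(res(p,True)[0],1),np.round(res(p,True)[1],1))
    def inv(P): 
        P=np.atleast_2d(P)-[p[0],p[1],0];c,s_=np.cos(p[2]),np.sin(p[2]);return np.c_[c*P[:,0]+s_*P[:,1],-s_*P[:,0]+c*P[:,1],P[:,2]]*1000
    k1=inv(atz(S,fs((530,75)),.082))[0];k2=inv(atz(D,fd((267,350)),.082))[0]
    print('knob',k1,k2,[np.arctan2(k[1]-110,k[0])for k in(k1,k2)])
    print('piv',inv(atz(S,fs((545,200)),.040)),inv(atz(D,fd((208,345)),.040)))
    print('tab top S',inv(atz(S,fs([(297,112),(210,170)]),.072)),'D',inv(atz(D,fd([(556,200),(515,272)]),.072)))
    print('bottle base',inv(atz(S,fs((80,375)),0)),inv(atz(D,fd((586,185)),0)))
    print('jar top',inv(atz(S,fs((298,482)),.06)),inv(atz(D,fd((308,53)),.06)))
    print('box top',inv(atz(S,fs([(347,72),(367,43),(476,75),(460,103)]),.03)),inv(atz(D,fd([(370,505),(373,455),(543,460),(542,508)]),.03)))
    print('W knob',w(p,(k1+k2)/2),'tab',w(p,(-145,0,52)),'piv',w(p,(0,110,35)))
E
python3 fit.py
```

```text
[ 0.60003898 -0.11772556 -0.09421017]
[[ 0.7 -1.2]
 [ 0.9 -1.3]
 [ 0.7  1.4]
 [-1.  -1.1]
 [-0.7 -1.6]
 [-0.5  1.2]
 [ 1.1 -0.9]
 [ 0.3 -0.1]] [[-1.1  0.8]
 [ 0.6 -0.8]
 [ 1.   0.2]
 [-0.2  0.5]
 [-1.2 -1.2]
 [ 0.5 -0.9]
 [ 0.3 -1.1]
 [ 0.7 -1.6]
 [ 0.4  0.2]]
knob [-49.5236116  147.95995012  82.        ] [-46.80362712 142.97267007  82.        ] [np.float64(2.4876136108823683), np.float64(2.5278598641659413)]
piv [[  1.25667203 107.28182592  40.        ]] [[  0.84038012 107.71899737  40.        ]]
tab top S [[-134.62606533   33.05295118   72.        ]
 [-134.70628191  -35.03075155   72.        ]] D [[-134.52805289  -33.0688134    72.        ]
 [-132.62102589   32.00357647   72.        ]]
bottle base [[-120.81162395 -153.21086921    0.        ]] [[-125.38053209 -148.57454391    0.        ]]
jar top [[  48.52674926 -133.44756502   60.        ]] [[  45.57159467 -130.61008303   60.        ]]
box top [[-173.34784428  109.83860556   30.        ]
 [-184.85904167  139.60551733   30.        ]
 [-110.17609916  167.92074664   30.        ]
 [ -99.32317627  140.78347735   30.        ]] [[-109.43577794  169.64933258   30.        ]
 [ -99.13291806  138.78354358   30.        ]
 [-174.71441805  111.07623435   30.        ]
 [-183.3520172   141.15004362   30.        ]]
W knob [[0.56577309 0.03162647 0.082     ]] tab [[ 0.45568198 -0.10408529  0.052     ]] piv [[ 0.61038678 -0.00821336  0.035     ]]
```

Emit:
carry_out --increments '[{"x": -25,"y": -17},{"x": -25,"y": -17},{"x": -25,"y": -17},{"x": -25,"y": -17},{"x": -25,"y": -17},{"x": -25,"y": -17},{"x": -25,"y": -17},{"x": -25,"y": -17},{"x": -25,"y": -17},{"x": -25,"y": -17},{"x": -25,"y": -17},{"x": -25,"y": -17}]' --jaw 0

```text
invalid input at $.increments[0]: expected keys x, y, z, roll
```

Emit:
carry_out --increments '[{"x": -25,"y": -17},{"x": -25,"y": -17},{"x": -25,"y": -17},{"x": -25,"y": -17},{"x": -25,"y": -17},{"x": -25,"y": -17},{"x": -25,"y": -17},{"x": -25,"y": -17}]'

```text
invalid input at $.increments[0]: expected keys x, y, z, roll
```

Emit:
carry_out --increments '[{"roll": -0.11},{"roll": -0.11},{"roll": -0.11},{"roll": -0.11},{"roll": -0.11},{"roll": -0.11},{"roll": -0.11},{"roll": -0.11},{"roll": -0.11},{"roll": -0.11},{"roll": -0.11},{}]'

```text
invalid input at $.increments[0]: expected keys x, y, z, roll
```

```bash
cat > st.py <<'E'
from fit import *
s_=arm.observe();m=R.from_quat(s_['eef_rot']).as_matrix()
hx=np.arctan2(m[1,0],m[0,0]);P=s_['tcp_pos']-[p[0],p[1],0]
c,s1=np.cos(p[2]),np.sin(p[2]);rr=np.array([c*P[0]+s1*P[1],-s1*P[0]+c*P[1]])*1000
print('t',s_['t'],'tcp',s_['tcp_pos'],'hx',hx,'hx_reader',hx-p[2],'reader',rr,'tilt',m[:,2],'F',s_['contact_force'],'j7',s_['joint_positions'][6],'g',s_['grip_width'])
E
python3 st.py
python3 - <<'E'
from h import *
import pickle
for n in ['wrist','scene']:
    c=cam(n);cv2.imwrite(f'pics/{n}1.png',c['img'][:,:,::-1]);pickle.dump(c,open(f'{n}1.pkl','wb'))
E
```

```text
t 0.15 tcp [0.20058705 0.51150312 0.23047375] hx 2.767862651757945 hx_reader 2.862072825098187 reader [-456.87265119  588.86157959] tilt [-6.22206345e-04 -1.71232092e-03 -9.99998340e-01] F [0.02536151 0.63889992 0.30451275] j7 -0.027226630658772368 g 0.9973190506613825
```

View pics/wrist1.png

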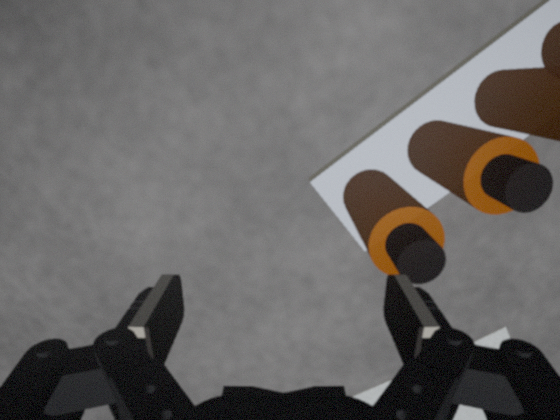

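View pics/scene1.png

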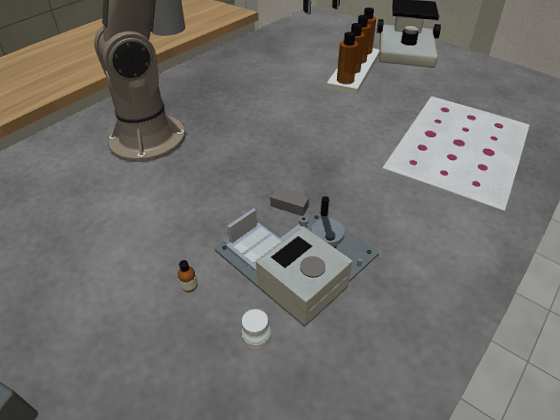

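All four keys are needed in each row.

Emit:
carry_out --increments '[{"x": -25,"y": -17,"z": 0,"roll": 0},{"x": -25,"y": -17,"z": 0,"roll": 0},{"x": -25,"y": -17,"z": 0,"roll": 0},{"x": -25,"y": -17,"z": 0,"roll": 0},{"x": -25,"y": -17,"z": 0,"roll": 0},{"x": -25,"y": -17,"z": 0,"roll": 0},{"x": -25,"y": -17,"z": 0,"roll": 0},{"x": -25,"y": -17,"z": 0,"roll": 0},{"x": -25,"y": -17,"z": 0,"roll": 0},{"x": -25,"y": -17,"z": 0,"roll": 0},{"x": -25,"y": -17,"z": 0,"roll": 0},{"x": -25,"y": -17,"z": 0,"roll": 0}]' --jaw 0

```text
t: 1.25
tcp_pos: [0.4061, 0.2113, 0.2314]
eef_rot: [0.186, 0.983, 0.0, 0.0]
contact_force: [0.6, 0.5, -0.0]
grip_width: -0.001
```

Emit:
carry_out --increments '[{"x": -25,"y": -17,"z": 0,"roll": 0},{"x": -25,"y": -17,"z": 0,"roll": 0},{"x": -25,"y": -17,"z": 0,"roll": 0},{"x": -25,"y": -17,"z": 0,"roll": 0},{"x": -25,"y": -17,"z": 0,"roll": 0},{"x": -25,"y": -17,"z": 0,"roll": 0},{"x": -25,"y": -17,"z": 0,"roll": 0},{"x": -25,"y": -17,"z": 0,"roll": 0}]'

```text
t: 1.92
tcp_pos: [0.5427, 0.0118, 0.2313]
eef_rot: [0.186, 0.983, 0.0, -0.0]
contact_force: [0.1, -0.3, 0.1]
grip_width: 0.003
```

Emit:
carry_out --increments '[{"x": 0,"y": 0,"z": 0,"roll": -0.11},{"x": 0,"y": 0,"z": 0,"roll": -0.11},{"x": 0,"y": 0,"z": 0,"roll": -0.11},{"x": 0,"y": 0,"z": 0,"roll": -0.11},{"x": 0,"y": 0,"z": 0,"roll": -0.11},{"x": 0,"y": 0,"z": 0,"roll": -0.11},{"x": 0,"y": 0,"z": 0,"roll": -0.11},{"x": 0,"y": 0,"z": 0,"roll": -0.11},{"x": 0,"y": 0,"z": 0,"roll": -0.11},{"x": 0,"y": 0,"z": 0,"roll": -0.11},{"x": 0,"y": 0,"z": 0,"roll": -0.11},{"x": 0,"y": 0,"z": 0,"roll": 0}]'

```text
t: 2.92
tcp_pos: [0.542, 0.013, 0.2312]
eef_rot: [-0.407, 0.913, 0.0, -0.0]
contact_force: [0.3, 0.2, -0.4]
grip_width: -0.001
```

```bash
python3 st.py
python3 - <<'E'
from h import *
import pickle
for n in ['wrist','scene']:
    c=cam(n);cv2.imwrite(f'pics/{n}2.png',c['img'][:,:,::-1]);pickle.dump(c,open(f'{n}2.pkl','wb'))
E
```

```text
t 2.9167 tcp [0.54204268 0.0130182  0.23118978] hx -2.3034861136388987 hx_reader -2.2092759402986566 reader [-70.03829426 124.70822106] tilt [-2.74689183e-04  2.04377422e-04 -9.99999941e-01] F [ 0.34388215  0.21021135 -0.40207958] j7 2.4216799001747575 g -0.0010642271111936134
```

View pics/wrist2.png

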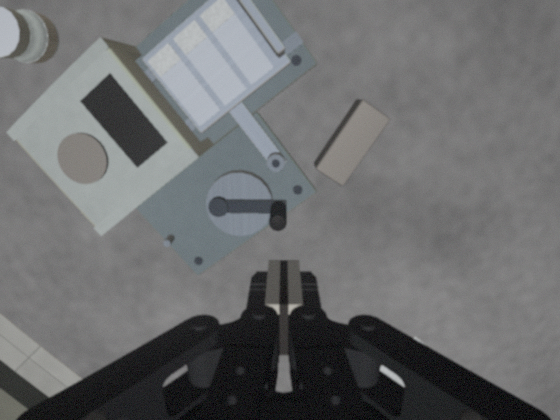

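View pics/scene2.png

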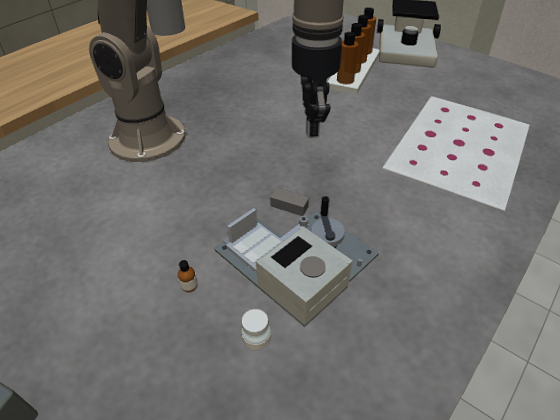

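Run:
```python
from fit import *
c=pickle.load(open('wrist2.pkl','rb'))
def inv(P): 
    P=np.atleast_2d(P)-[p[0],p[1],0];c,s_=np.cos(p[2]),np.sin(p[2]);return np.round(np.c_[c*P[:,0]+s_*P[:,1],-s_*P[:,0]+c*P[:,1],P[:,2]]*1000,1)
for n,uv,z in [('knob',(278,208),.082),('boss',(218,207),.04),('pin',(169,240),.026),('hoodc',(101,234),.08),('hood -30,60',(199,160),.08),('hood-30-60',(103,40),.08),('tab',(290,48),.072),('tabfar',(250,0),.072),('85,165',(199,273),.01),('-85,165',(316,189),.01),('tip',(284,265),.23)]: print(n,inv(atz(c,uv,z)),inv(bydepth(c,uv)))
c['img']
a=cv2.imread('pics/wrist2.png')[0:300,90:400];cv2.imwrite('pics/w_c.png',cv2.resize(a,None,fx=2,fy=2,interpolation=cv2.INTER_CUBIC))
```

```text
knob [[-55.2 135.8  82. ]] [[-51.4 140.3  64.6]]
boss [[  1.1 110.5  40. ]] [[  0.5 110.2  41.5]]
pin [[ 72.8 109.7  26. ]] [[ 73.8 110.   24. ]]
hoodc [[90.6 59.8 80. ]] [[90.7 59.8 79.9]]
hood -30,60 [[-27.   62.8  80. ]] [[-5.2 63.6  9.5]]
hood-30-60 [[-27.9 -56.4  80. ]] [[-27.4 -57.   78.4]]
tab [[-140.6   37.2   72. ]] [[-145.1   32.9   12.7]]
tabfar [[-136.9   -9.6   72. ]] [[-136.8   -9.2   73.4]]
85,165 [[ 81.6 163.7  10. ]] [[ 81.9 163.9   9.4]]
-85,165 [[-84.8 161.7  10. ]] [[-8.390e+01  1.645e+02 -1.000e-01]]
tip [[-72.9 120.3 230. ]] [[-76.  116.1 240. ]]
```

View pics/w_c.png

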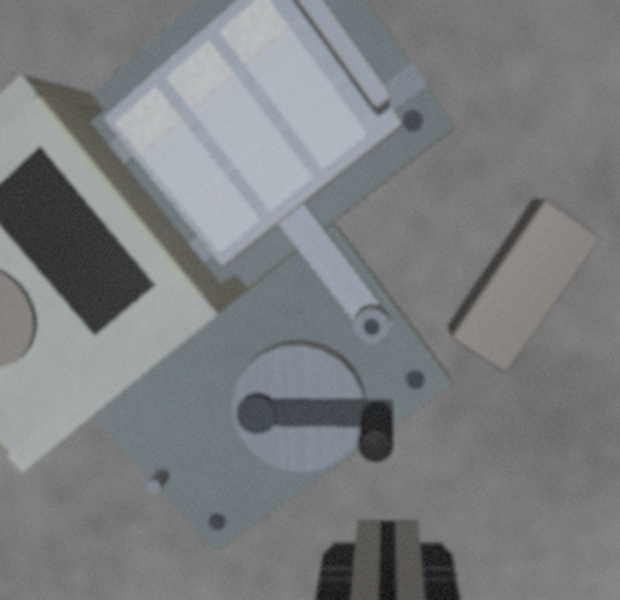

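Emit:
carry_out --increments '[{"x": 4,"y": -5,"z": 0,"roll": 0},{"x": 0,"y": 0,"z": 20,"roll": 0},{"x": 0,"y": 0,"z": 20,"roll": 0},{"x": 0,"y": 0,"z": 20,"roll": 0},{"x": 0,"y": 0,"z": 20,"roll": 0},{"x": 0,"y": 0,"z": 20,"roll": 0},{"x": 0,"y": 0,"z": 20,"roll": 0},{"x": 0,"y": 0,"z": 20,"roll": 0},{"x": 0,"y": 0,"z": 20,"roll": 0},{"x": 0,"y": 0,"z": 20,"roll": 0},{"x": 0,"y": 0,"z": 0,"roll": 0}]'

```text
t: 3.93
tcp_pos: [0.5396, 0.006, 0.0474]
eef_rot: [-0.405, 0.914, 0.001, -0.004]
contact_force: [-0.9, 0.2, -0.1]
grip_width: -0.001
```

```bash
python3 st.py
python3 - <<'E'
from h import *
c=cam('wrist');cv2.imwrite(f'pics/wrist3.png',c['img'][:,:,::-1])
c=cam('side');cv2.imwrite('pics/side3.png',cv2.resize(c['img'][140:290,190:360,::-1],None,fx=4,fy=4))
E
```

```text
t 3.9333 tcp [0.53961042 0.00603127 0.04736685] hx -2.3070637455693537 hx_reader -2.2128535722291116 reader [-71.80250397 117.52347171] tilt [-0.0086016  -0.0010706  -0.99996243] F [-0.92411759  0.23936856 -0.07251505] j7 2.4770964543801575 g -0.0006857614750523269
```

View pics/wrist3.png

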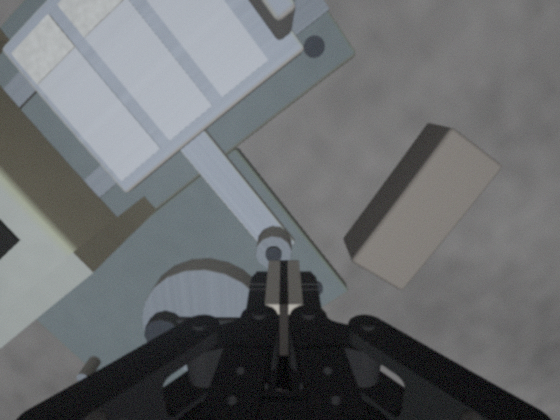

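View pics/side3.png

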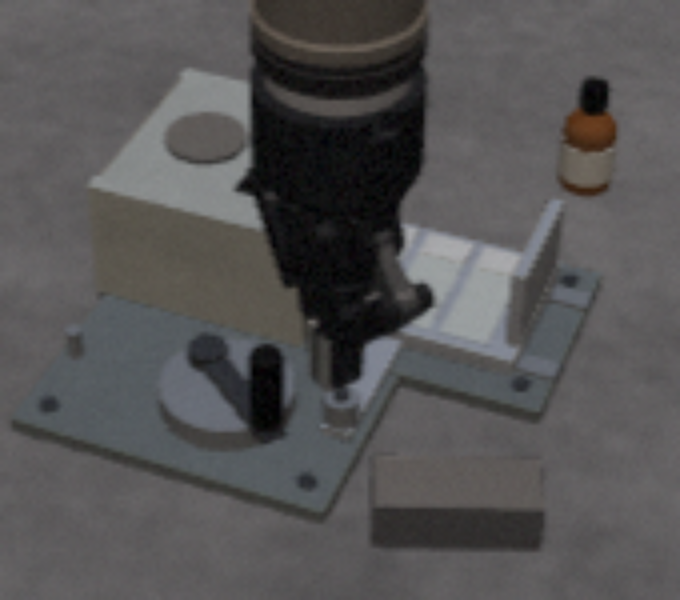

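Emit:
carry_out --increments '[{"x": -6,"y": 0,"z": 0,"roll": 0},{"x": -6,"y": 0,"z": 0,"roll": 0},{"x": -6,"y": 0,"z": 0,"roll": 0},{"x": -3,"y": 0.9,"z": 0,"roll": 0.05},{"x": -3,"y": 0.9,"z": 0,"roll": 0.05},{"x": -3,"y": 0.9,"z": 0,"roll": 0.05},{"x": -3,"y": 0.9,"z": 0,"roll": 0.05},{"x": -3,"y": 0.9,"z": 0,"roll": 0.05},{"x": -3,"y": 0.9,"z": 0,"roll": 0.05}]'

```text
t: 4.78
tcp_pos: [0.5653, 0.0341, 0.0523]
eef_rot: [-0.263, 0.965, -0.001, -0.001]
contact_force: [-3.2, -4.2, 1.8]
grip_width: 0.0
```

```bash
python3 st.py
python3 - <<'E'
from h import *
c=cam('side');cv2.imwrite('pics/side4.png',cv2.resize(c['img'][140:290,190:360,::-1],None,fx=4,fy=4))
E
```

```text
t 4.7833 tcp [0.56532702 0.03413273 0.05233396] hx -2.6086682875139684 hx_reader -2.5144581141737263 reader [-48.84347588 147.91949965] tilt [-5.61124044e-04 -2.45708784e-03 -9.99996824e-01] F [-3.17947669 -4.2062701   1.76680347] j7 2.1604768978442426 g 0.00024116687039782807
```

View pics/side4.png

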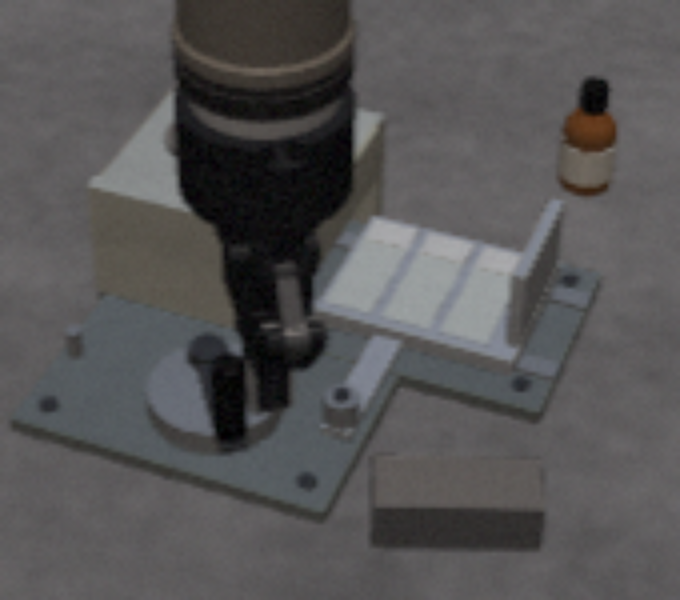

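Emit:
carry_out --increments '[{"x": -3,"y": 0.9,"z": 0,"roll": 0.05},{"x": -3,"y": 0.9,"z": 0,"roll": 0.05},{"x": -3,"y": 0.9,"z": 0,"roll": 0.05},{"x": -3,"y": 0.9,"z": 0,"roll": 0.05},{"x": -3,"y": 0.9,"z": 0,"roll": 0.05},{"x": -3,"y": 0.9,"z": 0,"roll": 0.05},{"x": -3,"y": 0.9,"z": 0,"roll": 0.05},{"x": -3,"y": 0.9,"z": 0,"roll": 0.05},{"x": -3,"y": 0.9,"z": 0,"roll": 0.05},{"x": -3,"y": 0.9,"z": 0,"roll": 0.05},{"x": -3,"y": 0.9,"z": 0,"roll": 0.05},{"x": -3,"y": 0.9,"z": 0,"roll": 0.05}]'

```text
t: 5.83
tcp_pos: [0.5953, 0.0548, 0.0513]
eef_rot: [0.033, 0.999, -0.0, -0.002]
contact_force: [-4.0, -1.5, 2.4]
grip_width: 0.001
```

```bash
python3 st.py
python3 - <<'E'
from h import *
c=cam('side');cv2.imwrite('pics/side5.png',cv2.resize(c['img'][140:290,190:360,::-1],None,fx=4,fy=4))
E
```

```text
t 5.8333 tcp [0.59531687 0.05480911 0.05129282] hx 3.076385590565972 hx_reader 3.170595763906214 reader [-20.93166158 171.32536174] tilt [-3.86419694e-03 -8.48580054e-04 -9.99992174e-01] F [-3.99288922 -1.5235504   2.39478589] j7 1.6093850472052482 g 0.0010647742680508826
```

View pics/side5.png

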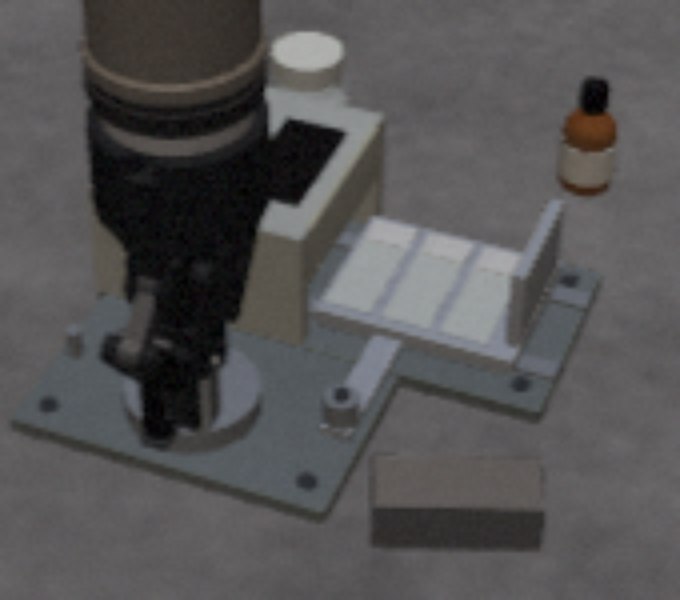

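Emit:
carry_out --increments '[{"x": -3,"y": 0.8,"z": 0,"roll": 0.05},{"x": -3,"y": 0.8,"z": 0,"roll": 0.05},{"x": -3,"y": 0.8,"z": 0,"roll": 0.05},{"x": -3,"y": 0.8,"z": 0,"roll": 0.05},{"x": -3,"y": 0.8,"z": 0,"roll": 0.05},{"x": -3,"y": 0.8,"z": 0,"roll": 0.05},{"x": -3,"y": 0.8,"z": 0,"roll": 0.05},{"x": -3,"y": 0.8,"z": 0,"roll": 0.05},{"x": -3,"y": 0.8,"z": 0,"roll": 0.05},{"x": -3,"y": 0.8,"z": 0,"roll": 0.05},{"x": -3,"y": 0.8,"z": 0,"roll": 0.05},{"x": -3,"y": 0.8,"z": 0,"roll": 0.05}]'

```text
t: 6.88
tcp_pos: [0.6319, 0.0546, 0.0511]
eef_rot: [0.325, 0.946, 0.001, -0.002]
contact_force: [-4.5, 1.5, 2.5]
grip_width: 0.002
```

```bash
python3 st.py
```

```text
t 6.8833 tcp [0.6318991  0.05455296 0.05110808] hx 2.478999991542862 hx_reader 2.573210164883104 reader [ 15.51244659 174.51166938] tilt [-0.00389459  0.00255967 -0.99998914] F [-4.4918644   1.52147074  2.47317385] j7 1.094618922498889 g 0.002055423617617908
```

Emit:
carry_out --increments '[{"x": -3.1,"y": 0.6,"z": 0,"roll": 0.05},{"x": -3.1,"y": 0.6,"z": 0,"roll": 0.05},{"x": -3.1,"y": 0.6,"z": 0,"roll": 0.05},{"x": -3.1,"y": 0.6,"z": 0,"roll": 0.05},{"x": -3.1,"y": 0.6,"z": 0,"roll": 0.05},{"x": -3.1,"y": 0.6,"z": 0,"roll": 0.05},{"x": -3.1,"y": 0.6,"z": 0,"roll": 0.05},{"x": -3.1,"y": 0.6,"z": 0,"roll": 0.05},{"x": -3.1,"y": 0.6,"z": 0,"roll": 0.05},{"x": -3.1,"y": 0.6,"z": 0,"roll": 0.05},{"x": -3.1,"y": 0.6,"z": 0,"roll": 0.05},{"x": -3.1,"y": 0.6,"z": 0,"roll": 0.05}]'

```text
t: 7.88
tcp_pos: [0.6622, 0.034, 0.0513]
eef_rot: [0.589, 0.808, 0.004, -0.002]
contact_force: [-0.2, 5.5, -1.2]
grip_width: -0.0
```

```bash
python3 st.py
python3 - <<'E'
from h import *
import pickle
c=cam('side');cv2.imwrite('pics/side6.png',cv2.resize(c['img'][140:290,190:360,::-1],None,fx=4,fy=4));pickle.dump(c,open('side6.pkl','wb'))
c=cam('scene');cv2.imwrite('pics/scene6.png',cv2.resize(c['img'][175:355,165:390,::-1],None,fx=3.3,fy=3.3))
E
```

```text
t 7.8833 tcp [0.66215617 0.03398955 0.05129005] hx 1.882701594893074 hx_reader 1.9769117682333162 reader [ 47.56975889 156.88575577] tilt [ 0.0019458   0.00822191 -0.99996431] F [-0.22087075  5.50721385 -1.17256104] j7 0.6033282217885941 g -0.0004444518324171111
```

View pics/side6.png

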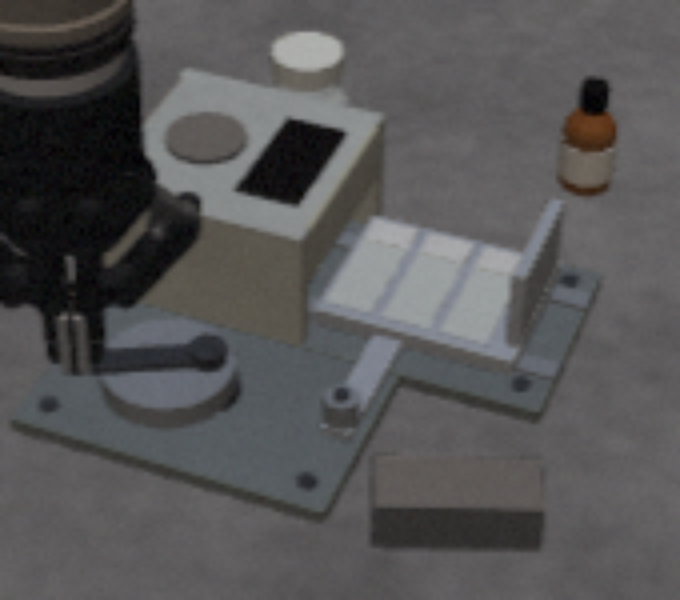

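View pics/scene6.png

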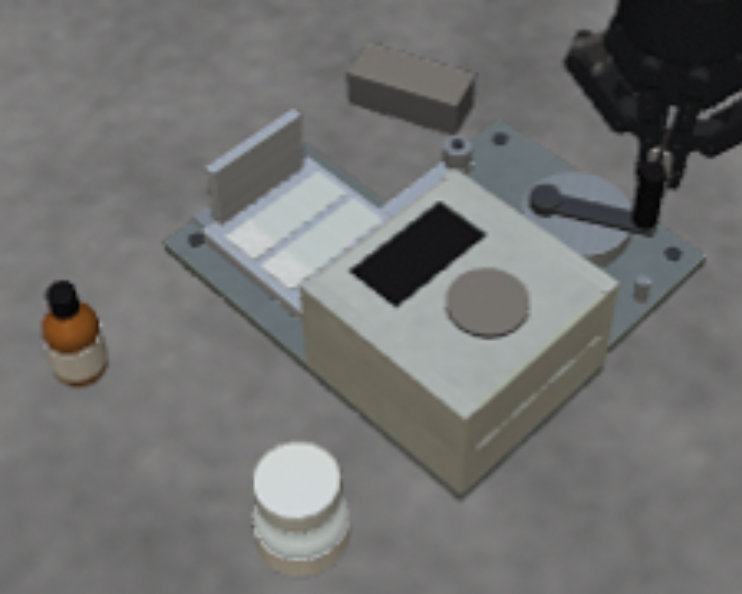

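Emit:
carry_out --increments '[{"x": -3.3,"y": 0.6,"z": 0,"roll": 0.05},{"x": -3.3,"y": 0.6,"z": 0,"roll": 0.05},{"x": -3.3,"y": 0.6,"z": 0,"roll": 0.05},{"x": -3.3,"y": 0.6,"z": 0,"roll": 0.05},{"x": -3.3,"y": 0.6,"z": 0,"roll": 0.05},{"x": -3.3,"y": 0.6,"z": 0,"roll": 0.05},{"x": -3.3,"y": 0.6,"z": 0,"roll": 0.05},{"x": -3.3,"y": 0.6,"z": 0,"roll": 0.05},{"x": 0,"y": 0,"z": 0,"roll": 0}]'

```text
t: 8.73
tcp_pos: [0.6722, 0.0065, 0.052]
eef_rot: [0.738, 0.675, 0.004, 0.0]
contact_force: [3.7, 3.9, -0.3]
grip_width: -0.001
```

```bash
python3 st.py
python3 - <<'E'
from h import *
import pickle
c=cam('side');cv2.imwrite('pics/side7.png',cv2.resize(c['img'][140:290,190:360,::-1],None,fx=4,fy=4));pickle.dump(c,open('side6.pkl','wb'))
c=cam('scene');cv2.imwrite('pics/scene7.png',cv2.resize(c['img'][175:355,165:390,::-1],None,fx=3.3,fy=3.3))
E
```

```text
t 8.7333 tcp [0.67222906 0.00645505 0.05197925] hx 1.4823526785669263 hx_reader 1.5765628519071684 reader [ 60.18817288 130.42092204] tilt [ 0.00612434  0.00522557 -0.99996759] F [ 3.69002669  3.93915287 -0.27521892] j7 0.28533780745568077 g -0.0008587519758187974
```

View pics/side7.png

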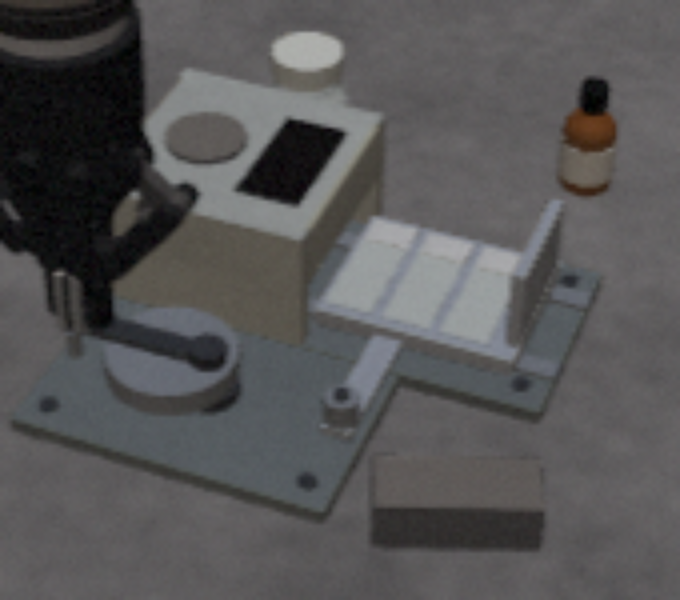

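View pics/scene7.png

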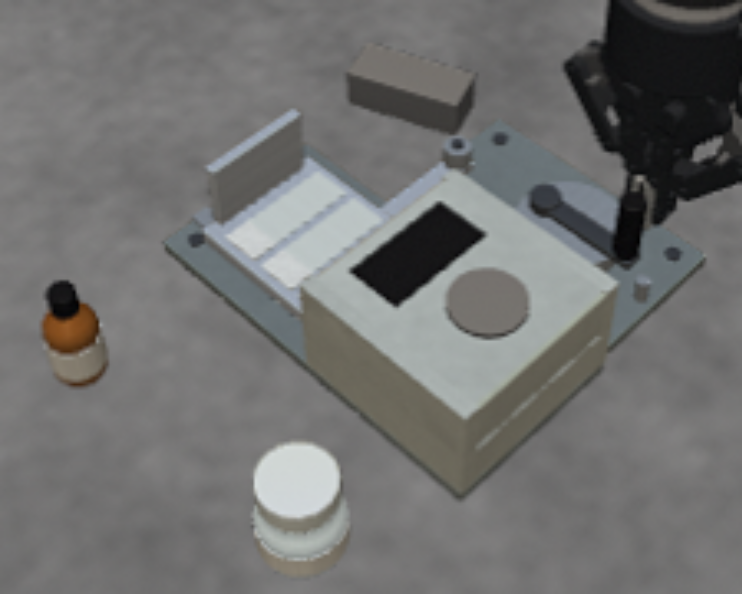

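Emit:
carry_out --increments '[{"x": 10,"y": 0,"z": 0,"roll": 0},{"x": 10,"y": 0,"z": 0,"roll": 0},{"x": 10,"y": 0,"z": 0,"roll": 0},{"x": 0,"y": 0,"z": -20,"roll": 0},{"x": 0,"y": 0,"z": -30,"roll": 0},{"x": 0,"y": 0,"z": -30,"roll": 0},{"x": 0,"y": 0,"z": -30,"roll": 0},{"x": 0,"y": 0,"z": 0,"roll": 0},{"x": 0,"y": 0,"z": 0,"roll": 0}]'

```text
t: 9.58
tcp_pos: [0.6732, 0.0319, 0.164]
eef_rot: [0.739, 0.674, 0.002, 0.002]
contact_force: [0.3, 0.3, -0.1]
grip_width: 0.0
```

```bash
python3 st.py
python3 - <<'E'
from h import *
import pickle
for n in ['wrist','side','scene']:
    c=cam(n);pickle.dump(c,open(n+'8.pkl','wb'))
    im=c['img'][:,:,::-1]
    if n=='side': im=cv2.resize(im[140:290,190:360],None,fx=4,fy=4)
    if n=='scene': im=cv2.resize(im[175:355,165:390],None,fx=3.3,fy=3.3)
    cv2.imwrite(f'pics/{n}8.png',im)
E
```

```text
t 9.5833 tcp [0.67319501 0.0318539  0.16395023] hx 1.4791818379067816 hx_reader 1.5733920112470237 reader [ 58.76054339 155.79800854] tilt [ 4.81962837e-03 -1.74103488e-04 -9.99988370e-01] F [ 0.25753268  0.25688045 -0.11085676] j7 0.18437130695524342 g 0.0004485545629999308
```

View pics/wrist8.png

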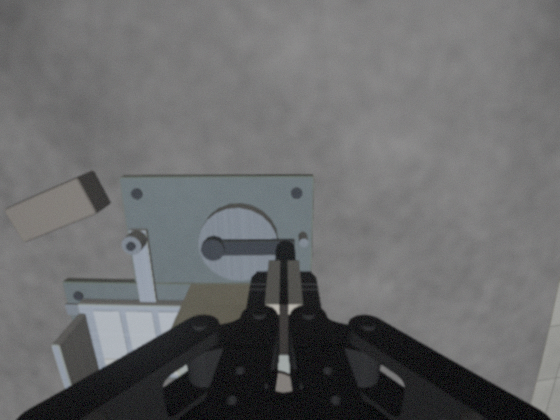

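View pics/side8.png

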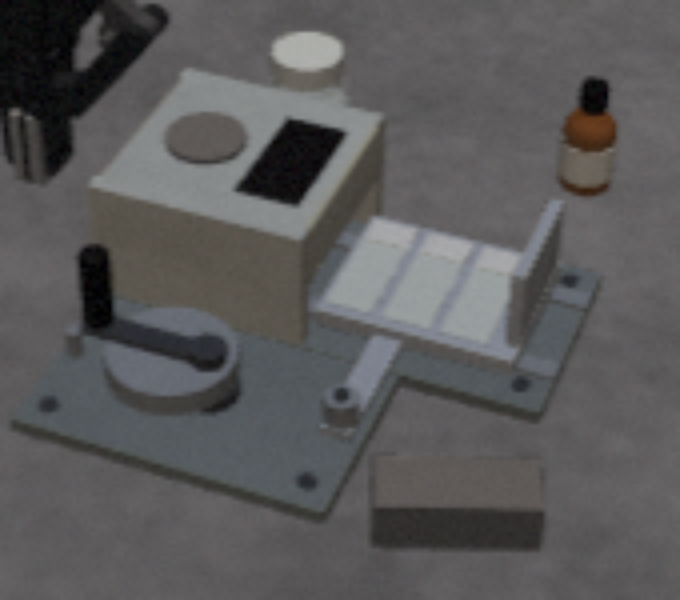

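View pics/scene8.png

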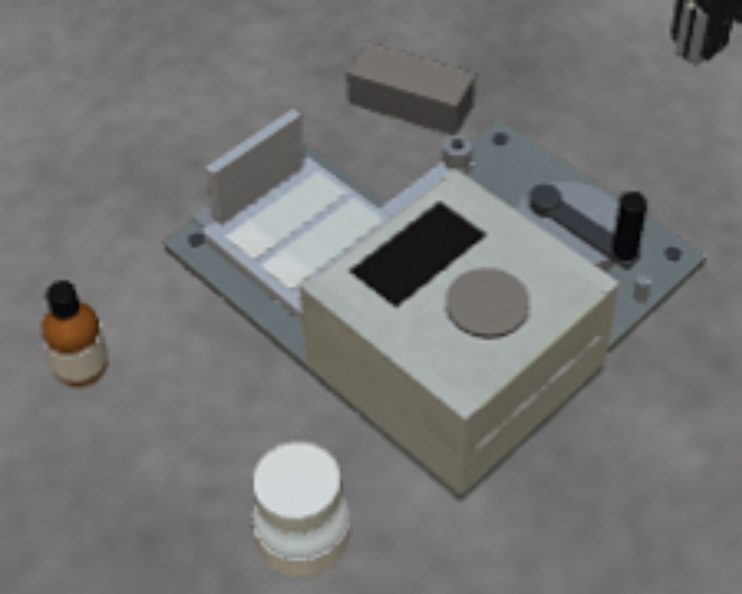

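Emit:
carry_out --increments '[{"x": 0,"y": 0,"z": 0,"roll": -0.112},{"x": 0,"y": 0,"z": 0,"roll": -0.112},{"x": 0,"y": 0,"z": 0,"roll": -0.112},{"x": 0,"y": 0,"z": 0,"roll": -0.112},{"x": 0,"y": 0,"z": 0,"roll": -0.112},{"x": 0,"y": 0,"z": 0,"roll": -0.112},{"x": 0,"y": 0,"z": 0,"roll": -0.112},{"x": 0,"y": 0,"z": 0,"roll": -0.112},{"x": 0,"y": 0,"z": 0,"roll": -0.112},{"x": 0,"y": 0,"z": 0,"roll": -0.112},{"x": 0,"y": 0,"z": 0,"roll": -0.112},{"x": 0,"y": 0,"z": 0,"roll": -0.112}]'

```text
t: 10.73
tcp_pos: [0.6706, 0.032, 0.1591]
eef_rot: [0.156, 0.988, -0.0, -0.002]
contact_force: [-0.2, 0.2, 0.5]
grip_width: 0.004
```

Emit:
carry_out --increments '[{"x": 0,"y": 0,"z": 0,"roll": -0.112},{"x": 0,"y": 0,"z": 0,"roll": -0.112},{"x": 0,"y": 0,"z": 0,"roll": 0}]'

```text
t: 10.98
tcp_pos: [0.6707, 0.0319, 0.1593]
eef_rot: [0.047, 0.999, 0.0, -0.002]
contact_force: [-0.4, -0.2, -0.5]
grip_width: -0.003
```

Emit:
carry_out --increments '[{"x": 21,"y": -13,"z": 0,"roll": 0},{"x": 21,"y": -13,"z": 0,"roll": 0},{"x": 21,"y": -13,"z": 0,"roll": 0},{"x": 21,"y": -13,"z": 0,"roll": 0},{"x": 21,"y": -13,"z": 0,"roll": 0},{"x": 21,"y": -13,"z": 0,"roll": 0},{"x": 21,"y": -13,"z": 0,"roll": 0},{"x": 21,"y": -13,"z": 0,"roll": 0},{"x": 21,"y": -13,"z": 0,"roll": 0},{"x": 21,"y": -13,"z": 0,"roll": 0},{"x": 21,"y": -13,"z": 0,"roll": 0},{"x": 0,"y": -13,"z": 0,"roll": 0}]'

```text
t: 11.98
tcp_pos: [0.4216, -0.1014, 0.1598]
eef_rot: [0.05, 0.999, 0.001, -0.003]
contact_force: [0.1, 1.0, 0.0]
grip_width: -0.0
```

```bash
python3 st.py
python3 - <<'E'
from fit import *
def inv(P): 
    P=np.atleast_2d(P)-[p[0],p[1],0];c,s_=np.cos(p[2]),np.sin(p[2]);return np.round(np.c_[c*P[:,0]+s_*P[:,1],-s_*P[:,0]+c*P[:,1],P[:,2]]*1000,1)
print(inv(atz(S,fs((631,200)),.082)),inv(atz(D,fd((96,252)),.082)))
c=cam('wrist');cv2.imwrite('pics/wrist9.png',c['img'][:,:,::-1]);pickle.dump(c,open('wrist9.pkl','wb'))
E
```

```text
t 11.9833 tcp [ 0.42155452 -0.10135091  0.15979186] hx 3.0420592116441076 hx_reader 3.1362693849843497 reader [-179.23335426   -0.48814915] tilt [-0.00643403  0.00319069 -0.99997421] F [0.08242405 0.97626118 0.02652935] j7 1.773242332720417 g -0.0003998178191424937
[[ 58.5 109.8  82. ]] [[ 59.5 109.   82. ]]
```

View pics/wrist9.png

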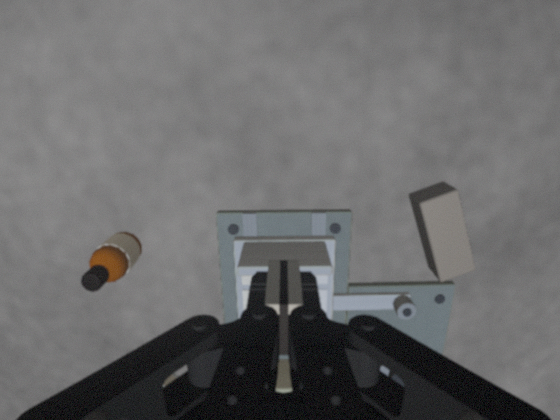

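Emit:
carry_out --increments '[{"x": 0,"y": 0,"z": 16,"roll": 0},{"x": 0,"y": 0,"z": 16,"roll": 0},{"x": 0,"y": 0,"z": 16,"roll": 0},{"x": 0,"y": 0,"z": 16,"roll": 0},{"x": 0,"y": 0,"z": 16,"roll": 0},{"x": 0,"y": 0,"z": 16,"roll": 0},{"x": 0,"y": 0,"z": 14,"roll": 0},{"x": 0,"y": 0,"z": 0,"roll": 0}]'

```text
t: 12.7
tcp_pos: [0.4245, -0.1006, 0.0484]
eef_rot: [0.049, 0.999, 0.0, -0.003]
contact_force: [-0.7, 0.1, -0.3]
grip_width: 0.004
```

Emit:
carry_out --increments '[{"x": -4,"y": 0,"z": 0,"roll": 0},{"x": -4,"y": 0,"z": 0,"roll": 0},{"x": -4,"y": 0,"z": 0,"roll": 0},{"x": -4,"y": 0,"z": 0,"roll": 0},{"x": -4,"y": 0,"z": 0,"roll": 0},{"x": -4,"y": 0,"z": 0,"roll": 0},{"x": -4,"y": 0,"z": 0,"roll": 0},{"x": -4,"y": 0,"z": 0,"roll": 0},{"x": -4,"y": 0,"z": 0,"roll": 0},{"x": -4,"y": 0,"z": 0,"roll": 0}]'

```text
t: 13.53
tcp_pos: [0.4664, -0.1053, 0.0511]
eef_rot: [0.048, 0.999, 0.0, -0.001]
contact_force: [-2.4, 0.3, 0.5]
grip_width: 0.001
```

```bash
python3 st.py
python3 - <<'E'
from h import *
c=cam('side');cv2.imwrite('pics/side10.png',cv2.resize(c['img'][140:290,190:360,::-1],None,fx=4,fy=4))
E
```

```text
t 13.5333 tcp [ 0.46638873 -0.10532921  0.05108855] hx 3.0457525943222943 hx_reader 3.1399627676625363 reader [-134.22371743   -0.23121201] tilt [-1.44837219e-03  6.10211349e-04 -9.99998765e-01] F [-2.43438093  0.32608563  0.48330345] j7 1.9128753494567832 g 0.0012476194508642166
```

View pics/side10.png

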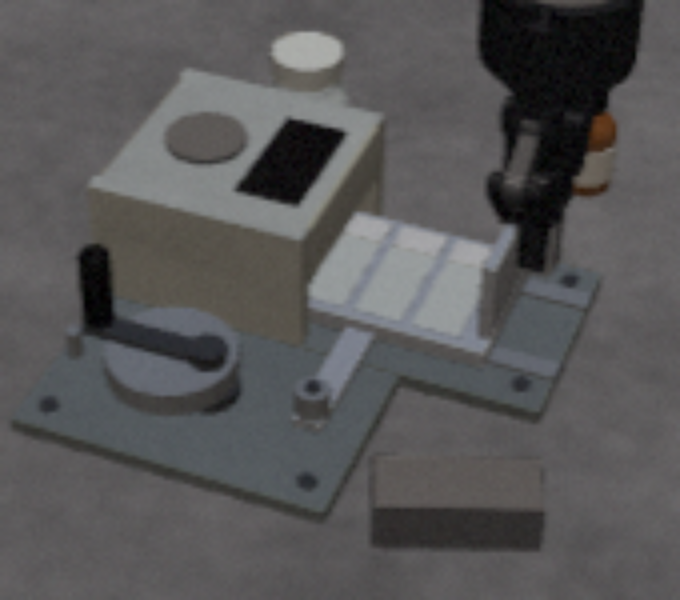

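Emit:
carry_out --increments '[{"x": -3,"y": 0,"z": 0,"roll": 0},{"x": -3,"y": 0,"z": 0,"roll": 0},{"x": -3,"y": 0,"z": 0,"roll": 0},{"x": -3,"y": 0,"z": 0,"roll": 0},{"x": -3,"y": 0,"z": 0,"roll": 0},{"x": -3,"y": 0,"z": 0,"roll": 0},{"x": -3,"y": 0,"z": 0,"roll": 0},{"x": -3,"y": 0,"z": 0,"roll": 0}]'

```text
t: 14.25
tcp_pos: [0.4907, -0.1076, 0.0511]
eef_rot: [0.048, 0.999, 0.0, -0.0]
contact_force: [-3.4, 0.8, -0.6]
grip_width: 0.0
```

Emit:
carry_out --increments '[{"x": -2,"y": 0,"z": 0,"roll": 0},{"x": -2,"y": 0,"z": 0,"roll": 0},{"x": -2,"y": 0,"z": 0,"roll": 0},{"x": 0,"y": 0,"z": 0,"roll": 0}]'

```text
t: 14.58
tcp_pos: [0.4972, -0.1084, 0.0513]
eef_rot: [0.048, 0.999, -0.0, 0.0]
contact_force: [-1.8, 0.9, -0.8]
grip_width: -0.001
```

```bash
python3 st.py
```

```text
t 14.5833 tcp [ 0.4972018  -0.10841298  0.05129401] hx 3.046090730188568 hx_reader 3.14030090352881 reader [-103.25719526   -0.402698  ] tilt [ 6.78704914e-04 -2.52984665e-04 -9.99999738e-01] F [-1.78903179  0.90062085 -0.82858598] j7 1.9177751109034882 g -0.0010853787322885266
```

Push in small steps until the end stop shows in the force.

Emit:
carry_out --increments '[{"x": -1.5,"y": 0,"z": 0,"roll": 0},{"x": -1.5,"y": 0,"z": 0,"roll": 0},{"x": 0,"y": 0,"z": 0,"roll": 0}]'

```text
t: 14.83
tcp_pos: [0.4977, -0.1085, 0.0513]
eef_rot: [0.048, 0.999, 0.001, -0.002]
contact_force: [-6.6, 2.1, 4.5]
grip_width: -0.002
```

Emit:
carry_out --increments '[{"x": -1.5,"y": 0,"z": 0,"roll": 0},{"x": -1.5,"y": 0,"z": 0,"roll": 0},{"x": 0,"y": 0,"z": 0,"roll": 0}]'

```text
t: 15.08
tcp_pos: [0.4976, -0.1085, 0.0509]
eef_rot: [0.048, 0.999, 0.001, -0.005]
contact_force: [-11.6, 2.4, 9.6]
grip_width: -0.001
```

Emit:
carry_out --increments '[{"x": 0,"y": 0,"z": 0,"roll": 0},{"x": 5,"y": 0,"z": 0,"roll": 0},{"x": 10,"y": 0,"z": 0,"roll": 0},{"x": 10,"y": 0,"z": 0,"roll": 0},{"x": 10,"y": 0,"z": 0,"roll": 0},{"x": 10,"y": 0,"z": -10,"roll": 0},{"x": 0,"y": 0,"z": -25,"roll": 0},{"x": 0,"y": 0,"z": -25,"roll": 0},{"x": 0,"y": 0,"z": -25,"roll": 0},{"x": 0,"y": 0,"z": -25,"roll": 0},{"x": 0,"y": 0,"z": 0,"roll": 0},{"x": 0,"y": 0,"z": 0,"roll": 0}]'

```text
t: 16.08
tcp_pos: [0.4608, -0.1058, 0.1637]
eef_rot: [0.048, 0.999, -0.0, 0.004]
contact_force: [0.1, -0.4, -0.4]
grip_width: 0.004
```

```bash
python3 st.py
python3 - <<'E'
from h import *
import pickle
for n in ['wrist','side','scene']:
    c=cam(n);pickle.dump(c,open(n+'11.pkl','wb'))
    im=c['img'][:,:,::-1]
    if n=='side': im=cv2.resize(im[140:290,190:360],None,fx=4,fy=4,interpolation=cv2.INTER_CUBIC)
    if n=='scene': im=cv2.resize(im[175:355,165:390],None,fx=3.3,fy=3.3,interpolation=cv2.INTER_CUBIC)
    cv2.imwrite(f'pics/{n}11.png',im)
E
```

```text
t 16.0833 tcp [ 0.46083193 -0.10578538  0.16371669] hx 3.0452483474979872 hx_reader 3.1394585208382293 reader [-139.71296132   -1.2080939 ] tilt [ 0.00848596 -0.00121065 -0.99996326] F [ 0.0672387  -0.36005117 -0.3911833 ] j7 1.8072512424279776 g 0.004226408005064501
```

View pics/side11.png

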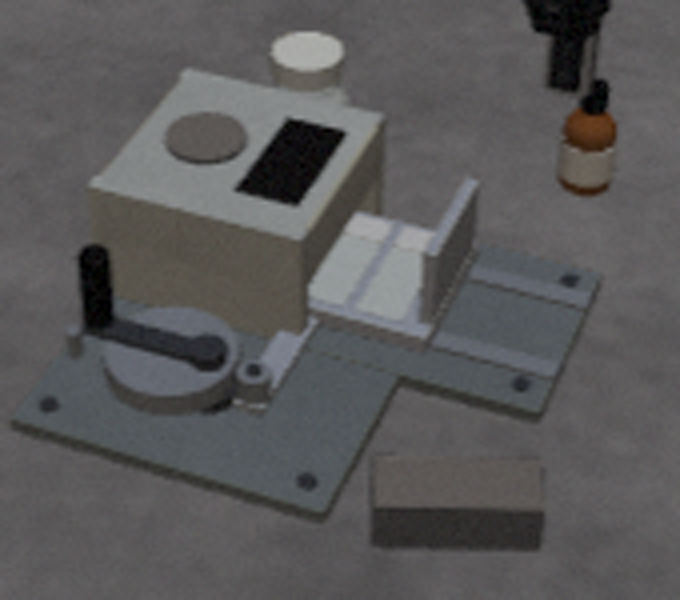

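View pics/scene11.png

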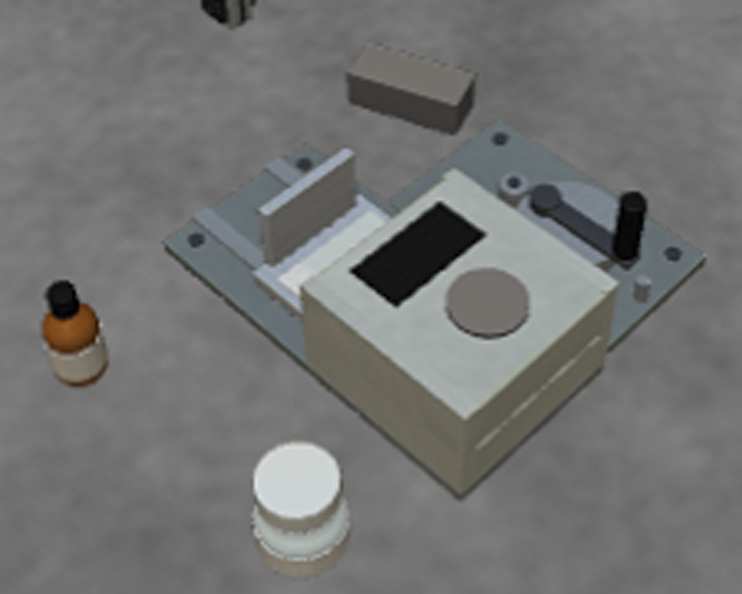

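Run:
```python
from fit import *
def inv(P): 
    P=np.atleast_2d(P)-[p[0],p[1],0];c,s_=np.cos(p[2]),np.sin(p[2]);return np.round(np.c_[c*P[:,0]+s_*P[:,1],-s_*P[:,0]+c*P[:,1],P[:,2]]*1000,1)
print('roller0',inv(atz(S,fs((457,145)),.034)),inv(atz(D,fd((342,395)),.034)))
print('roller',inv(atz(S,fs((513,184)),.034)),inv(atz(D,fd((253,371)),.034)))
print('tab',inv(atz(S,fs([(349,150),(262,210)]),.072)),inv(atz(D,fd([(473,180),(430,254)]),.072)))
```

```text
roller0 [[-71.8 108.5  34. ]] [[-71.8 109.8  34. ]]
roller [[-24.6 108.1  34. ]] [[-24.8 110.6  34. ]]
tab [[-89.   32.9  72. ]
 [-89.7 -34.3  72. ]] [[-89.  -32.9  72. ]
 [-88.9  34.9  72. ]]
```

Roller at x ≈ -24.7 mm against the -25 mm expected, so travel is about 52 mm. The cam is still low and the bystanders look unmoved.

```bash
python3 -c "
from plant import arm
print(arm.hand_in())"
```

```text
the job is handed in; nothing more can be done
None
```

The slide reader is loaded and the job is handed in at about 16 s of the 54 s allowed; `hand_in()` gives no verdict.

- **Cam:** With the fingers shut, I pushed the knob from about 2.5 rad round to the low point with the outside of the fingers. Both fixed cameras then put it within about 0.02 rad of low. The carriage had not moved from its starting travel of about 5 mm.
- **Carriage:** I pushed the tab in until the force rose to about 12 N along the push, which showed the end stop. The roller measured x = -24.7 mm against the expected -25 mm, so travel is about 52 mm.
- **At hand-in:** The arm stood clear, about 110 mm above pushing height, with under 1 N on the wrist. In the last pictures the lever still pointed at the pin, and the bottle, jar and slide box were at the same pixel positions as at the start.

No check failed. The early image measurements differed from each other by up to about 5 mm, mostly between the two fixed cameras on the knob and the bottle. This did not affect the pushes.

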